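Push the middle box out of the setting rack and seat it in the loading nest

TASK

Three plain plated boxes stand touching in the setting rack, pressed together by its sprung bar. Push the middle one out endwise, to the right, until it stands on the bench a finger's width past the ends of the other two, without shifting those: their seams are still setting. Then set it on the loading nest's apron and slide it in between the rails until it is pressed home against the end stop: hold about 12 N on the stop for half a second (20 N would dent the box's thin end). Let go of it there, and leave the other things on the bench alone.

Things in the scene. Friction and masses are not known exactly. Their poses are not given: they have to be found in the camera images.
- box_mid: the middle one of three equal plain boxes of folded grey sheet metal, no studs, standing on the bench side by side, long sides touching. 67 mm wide (own x), 140 mm long (own y), 64 mm high, 0.15 to 0.3 kg, flat faces. Origin: centre of its underside, z up. At first only its ends and top can be reached; once clear it can be gripped across its width.
- box_near: the neighbour on the robot's side of the middle box; same box, size, origin and axes; parallel to it, its ends up to 5 mm ahead of or behind the middle one's. It may shift 5 mm at most.
- box_far: the neighbour on the far side of the middle box; same box, size, origin and axes; parallel to it, its ends up to 5 mm ahead of or behind the middle one's. It may shift 5 mm at most.
- rack: setting rack fixed on the bench round the row, without a floor: a steel angle fence 42 mm high on the robot's side and, beyond the far box, a bracket 46 mm high with a sprung bar. Origin: on the bench under the middle of the row, give or take 6 mm endwise; own x across the row (away from the robot), own y along the boxes (to the left). 150 mm long; both ends are open.
- pressure_bar (a joint): travel (m) of the rack's sprung bar, 140 mm long, that presses the row on to the fence with about 2 N: 0.0015 with the row in place; 0 when fully out, which it reaches when the middle box has left. The side pressure makes the middle box need about 3 to 6 N of endwise push; pushed askew or off its middle, it drags its neighbours along.
- nest: loading nest fixed on the bench: aluminium plate 12 mm thick, 136 mm wide, with two steel rails 26 mm higher and an end stop. Origin: on the bench under the centre of a box that is home at the stop's middle setting (box origin 12 mm above it). Own x: the push-in direction, the box's long axis lies along it; y to the left. Plate from x = -175 to +135 mm.
- nest_mouth (a point): middle of the mouth between the rails, on the plate's top, at x = -90 mm of the nest; axes as the nest's. Here flared lead-ins open the way to about 90 mm; from 30 mm further in it is 70 mm wide, with inner faces at y = -33.5 mm (datum rail) and +36.5 mm of the nest, up to x = +60 mm.
- nest_apron (a point): point on the plate's top on the open apron before the mouth, at x = -150 mm, y = 0 of the nest: a box set down with its centre here, in line with the nest, rests safely (its rear end overhangs the plate) with its leading end 10 mm inside the lead-ins.
- plunger_nose (a point): tip of a sprung round brass nose that stands 5 mm out of the +y rail, at x = 0, 26 mm above the bench. The box's leading end meets it 70 mm before home; it gives way and presses the box on to the datum rail with about 4 N, so that the last 70 mm need about 4 to 9 N of push in all.
- end_stop: bracket across the nest's end; it carries on a screw spindle a steel cross bar with two round buttons 36 mm above the plate, the stop itself. Origin: on the plate's top, x = +70 mm of the nest, where the button faces stand at the middle setting. The bar is screwed up to 10 mm further in or out, differently each time and not measured: find it by feel; it holds rigidly.
- drill_jig: bystander: flat aluminium drill plate with bushes, 60 x 110 x 33 mm, origin at the centre of its underside.
- stud_cup: bystander: white plastic cup with loose studs, 66 mm in diameter, 73 mm high, origin at the centre of its underside.
- oil_bottle: bystander: small clear bottle with a yellow spout, 51 mm in diameter, 144 mm high, origin at the centre of its underside.

How it is judged:
On the way, in this order (a step that is already met when the one before it is completed fails the run):
1. the middle box stands on the bench, clear of both neighbours (horizontal distance between box_mid and box_near above 0.16 m and horizontal distance between box_mid and box_far above 0.16 m and height (world z) of box_mid below 0.006 m), for 0.1 s.
2. the box stands between the rails and is pressed on the end stop with 6 N or more for 0.3 s (contact force between box_mid and end_stop above 6 N and x of box_mid in the frame of nest between -0.0125 and 0.0125 m and y of box_mid in the frame of nest between -0.003 and 0.003 m and angle between the y axis of box_mid and the x axis of nest, either way round below 0.03 rad and z of box_mid in the frame of nest below 0.015 m), for 0.3 s.
At the end, for the whole second after the job is handed in: The middle box stands upright on the nest's plate between the rails, home where the stop is set (its centre within 12.5 mm of the nest's origin lengthwise and 3 mm sideways, in line within 0.03 rad), released and at rest; the other two boxes are within 5 mm of where they stood (x of box_mid in the frame of nest between -0.0125 and 0.0125 m and y of box_mid in the frame of nest between -0.003 and 0.003 m and angle between the y axis of box_mid and the x axis of nest, either way round below 0.03 rad and z of box_mid in the frame of nest below 0.015 m and angle between box_mid's own z axis and vertical below 0.03 rad and linear speed of box_mid below 0.01 m/s and distance of each of box_near, box_far from where it was at the start of the episode below 0.005 m); the robot touches nothing.
It fails at once if a neighbouring box is shifted by more than 5 mm (distance of any of box_near, box_far from where it was at the start of the episode above 0.005 m).
It fails at once if the box is pressed on the end stop with more than 20 N (contact force between box_mid and end_stop above 20 N).
It fails at once if the drill jig, the cup or the oil bottle is shifted by more than 15 mm (distance of any of drill_jig, stud_cup, oil_bottle from where it was at the start of the episode above 0.015 m).
It also fails if it takes over 72 s, if anything falls off the work surface, if the arm or the gripper's body presses on something with over 40 N, if the wrist force passes 120 N, or if a joint passes its speed limit or range.

ROBOT

A 6-joint arm with a two-finger parallel gripper is mounted at the origin on a cart in front of the work surface, level with it; the furniture and walls round the work are solid. World frame = base frame: x ahead of the robot, y to its left, z up, the work surface at z = 0. Lengths are in m, angles in rad, forces in N, time in s.
With the tool pointing down it reaches from about 0.325 to 0.85 m from the base axis. Payload 15.5 kg.
Tool frame: the origin (TCP) lies midway between the tips of the shut fingers; the grasp point (between the pads) lies 19 mm behind it; z points along the fingers, y is the line along which they close (so a half turn about z gives the same grasp; the last joint's range is limited). The gripper opens to 91 mm and grips with 3 to 60 N. Pads are 32 mm wide; open, the fingers measure 118 mm over their backs; the gripper's body (76 mm by 178 mm) begins 60 mm behind the grasp point.
Start: joints at [1.03, 0.494, 1.345, -0, 1.302, -0.096], TCP at [0.269, 0.564, 0.214] pointing down, gripper open.
Joint ranges: [-2.91, 2.91], [-0.82, 2.16], [0.22, 2.67], [-1.22, 4.37], [0.12, 2.79], [-3.08, 3.08]. Speed limits (rad/s): [1.89, 1.89, 2.57, 3.01, 3.01, 3.01].

INTERFACE

Orientations are given as a unit quaternion [x, y, z, w].
In Python, from workcell import sensors, optics, manip, spotter gives the robot as it stands.
- The arm moves only by the tool send_rows, never from a script. Its argument "steps" is a list that holds one entry, the list of rows, each a list of 7 numbers: the closure, from 0 (fully open) to 1 (shut), then the shift along the tool's x, y, z in mm, then the turn, a rotation vector about the tool's x, y, z in degrees. In form: [[[gripper, dx, dy, dz, rx, ry, rz], ...]]. A call has 1 to 8 rows; each row shifts and turns the commanded pose from where the row before left it, along the tool's axes as they then stand; what a row does not reach is not made up. A row lasts 1/8 s, in which the tool goes at most 62.5 mm and 10.7 degrees, less where a joint would pass 70% of its speed; a pose out of reach is approached as far as the arm can. A call with a gripper value outside its range is refused whole. The fingers move at their own pace and stop on an object; "grip_force" is the grip in N (left out, the last holds). Time passes only in rows, so rows that do not move let the fingers close. It gives the time, the measured TCP pose, the force, the opening and the grip force at its end, in the units of the state.
- sensors.read_state(): the state, without advancing time (a new reading comes with each control period).
- optics.snapshot(name): name is "scene" or "top" or "wrist"; returns a dict with "image" (384x512x3 uint8, red, green, blue), "vertical_fov" (degrees; the focal length in pixels is half the picture's height over the tangent of half this angle, whatever the lens; pixels are square), "cx", "cy" (the principal point, pixels), "extrinsics" (4x4, takes a point from world to camera coordinates); the wrist camera has in their place "hand_eye" (4x4, takes a point from camera to tool coordinates, whose origin is the TCP and whose axes are the flange's). Camera axes: x right, y up, looking along -z (the intrinsics and any distortion apply to the point x, -y, -z); pixel columns grow to the right and rows downward; lengths in m; the calibration is good to about 2 mm. A picture is of the moment at which its call begins: read the wrist's pose just before it. There is no depth.
- manip.sign_off(): hands the job in; it is judged then, once.
Trained networks look in a picture, given as the dict that the camera call returned (one of the last four; its "shot" number tells which), for a name from the list of things; names that differ only in an ending like _2 or _b are one class to them, and where a whole thing is asked for, a point or a joint stands for the part that bears it (a point fixed in the world has none). Each returns a list of dicts, best first, with "conf" (0 to 1); they miss things now and then, are a little off and sometimes report something else, mostly with a low value. They report only what shows in the picture. A call takes as long as a camera call.
- spotter.regions_of(target, picture): "region" (384x512 bool, what is visible of it) and "uv" ([column, row] in pixels, amid what is visible of it).
The state is a dict: "time": time; "qpos": joint angles; "qvel": joint speeds; "joint_torque": joint torques, N m; "eef_pos": TCP position; "tcp_rot": TCP orientation; "wrist_force": force on the tool from outside, world axes, zero at the start; "torque": the same for the moment, N m; "width": opening from 0.0 (shut) to 1.0 (fully open); "finger_force": force on a finger pad.
Only numpy, scipy, OpenCV 4.12 (cv2) and the standard library are available. Lean on these libraries where they do the work, as an engineer would, in place of code of your own. Each camera call takes 0.05 s, during which the arm holds its last target. There are 200 camera calls.

## Working session

There is one attempt and no reset: what is moved stays moved. The work goes in short steps, Python scripts to look and compute and a tool call to move; the robot and the scene stay as the last step left them, time stands still between calls to the robot, and variables do not carry over. Pictures are saved under pics/ and viewed, at most 10 in all, crops included, and the job is handed in when it is done.

Besides the shell and the picture viewer there is one more tool, called after "Call:" as a command line: name --argument value ..., lists and objects as JSON in quotes. send_rows: Moves the arm, as the interface text tells. Its arguments: {"type":"object","properties":{"steps":{"type":"array"},"grip_force":{"type":"number"}},"required":["steps"]}

```bash
mkdir -p pics; ls; cat > h.py <<'E'
import numpy as np, cv2
from workcell import sensors, optics, manip, spotter
def shot(n,save=None):
    p=optics.snapshot(n)
    if save: cv2.imwrite('pics/'+save,p['image'][:,:,::-1])
    return p
E
python3 - <<'E'
from h import *
np.set_printoptions(precision=4,suppress=True)
s=sensors.read_state()
for k in s: print(k,s[k])
ims=[]
for n in ['scene','top']:
    p=shot(n,n+'0.png'); print({k:p[k] for k in p if k!='image'})
    for t in ['box_mid','box_near','box_far','rack','nest','end_stop','drill_jig','stud_cup','oil_bottle','plunger_nose','pressure_bar']:
        r=spotter.regions_of(t,p)
        for q in r[:2]:
            ys,xs=np.nonzero(q['region']); print(n,t,round(q['conf'],2),np.round(q['uv']),xs.min(),xs.max(),ys.min(),ys.max(),len(xs))
E
```

```text
pics
time 0.0
qpos [ 1.0305  0.4942  1.3462  0.      1.3025 -0.0955]
qvel [-0.0002 -0.0018 -0.0013  0.0002 -0.0011 -0.0007]
joint_torque [  0.     -87.8808 -38.1846   0.0706   0.0534  -0.0001]
eef_pos [0.2687 0.5638 0.2133]
tcp_rot [ 0.2206  0.9754 -0.0006 -0.0002]
wrist_force [-0.2973 -0.2266  0.1125]
torque [ 0.0909 -0.0296  0.1034]
finger_force 0.0
width 0.9988813422006189
{'vertical_fov': 46.24609092263619, 'cx': 255.27960460541544, 'cy': 196.5190283765587, 'extrinsics': array([[ 0.5104, -0.8599, -0.0072, -0.3862],
       [ 0.5894,  0.3437,  0.7311, -0.3685],
       [-0.6262, -0.3774,  0.6823, -0.9994],
       [ 0.    ,  0.    ,  0.    ,  1.    ]]), 'shot': 1}
scene box_mid 0.96 [165. 182.] 136 187 168 207 888
scene box_mid 0.52 [266. 184.] 258 278 170 198 501
scene box_near 0.7 [152. 198.] 120 175 181 220 1174
scene box_near 0.39 [308. 245.] 244 362 207 287 4677
scene box_far 0.66 [174. 172.] 149 197 157 191 777
scene rack 0.84 [149. 218.] 118 207 155 230 978
scene nest 0.9 [306. 243.] 243 363 206 287 4811
scene end_stop 0.86 [341. 256.] 324 357 235 278 947
scene end_stop 0.4 [2
[... 505 characters left out ...]
0683,  0.0095,  0.9976, -0.9969],
       [ 0.    ,  0.    ,  0.    ,  1.    ]]), 'shot': 2}
top box_mid 0.95 [155. 217.] 127 186 203 231 1480
top box_near 0.59 [160. 243.] 128 187 228 257 1493
top box_far 0.75 [153. 191.] 125 184 177 206 1513
top rack 0.58 [158. 175.] 127 191 157 267 1417
top nest 0.82 [330. 206.] 270 393 175 236 5759
top end_stop 0.91 [375. 210.] 363 393 190 230 785
top drill_jig 0.9 [210. 139.] 190 233 127 154 909
top stud_cup 0.69 [264. 154.] 250 275 140 164 508
top oil_bottle 0.55 [348. 134.] 336 359 125 146 408
top plunger_nose 0.75 [374. 208.] 362 393 190 230 836
top plunger_nose 0.49 [159. 243.] 128 187 228 257 1545
top pressure_bar 0.5 [152. 178.] 131 181 174 179 100
```

```bash
python3 - <<'E'
import cv2
a=cv2.imread('pics/scene0.png');b=cv2.imread('pics/top0.png')
cv2.imwrite('pics/c1.png',cv2.resize(b[110:290,110:410],None,fx=2.66,fy=2.66,interpolation=cv2.INTER_CUBIC))
cv2.imwrite('pics/c2.png',cv2.resize(a[140:300,100:380],None,fx=2.8,fy=2.8,interpolation=cv2.INTER_CUBIC))
E
```

```text
(no output)
```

View pics/c1.png

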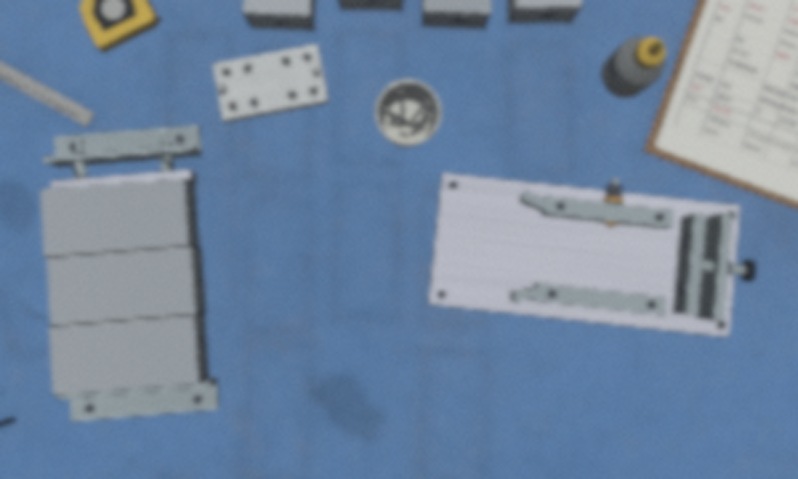

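View pics/c2.png

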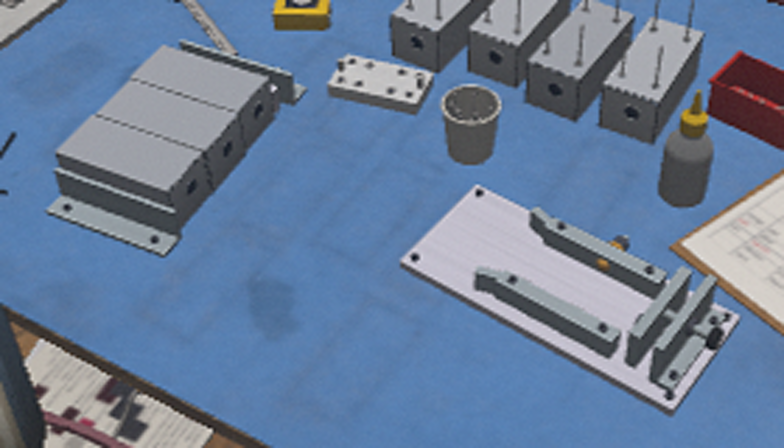

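The two views agree. The row stands at the left, with the middle box top at about (155,217) in the top view. The nest is at the right, its stop at (375,210). The push-in direction is to the right, tilted slightly towards the robot.

```bash
cat >> h.py <<'E'
def campose(p,st=None):
    """camera->world 4x4"""
    if 'extrinsics' in p: return np.linalg.inv(p['extrinsics'])
    from scipy.spatial.transform import Rotation as R
    T=np.eye(4);T[:3,:3]=R.from_quat(st['tcp_rot']).as_matrix();T[:3,3]=st['eef_pos']
    return T@p['hand_eye']
def foc(p): return p['image'].shape[0]/2/np.tan(np.radians(p['vertical_fov'])/2)
def unproj(p,uv,z,st=None):
    T=campose(p,st);uv=np.atleast_2d(np.float64(uv));f=foc(p)
    d=np.c_[(uv[:,0]-p['cx'])/f,-(uv[:,1]-p['cy'])/f,-np.ones(len(uv))]@T[:3,:3].T
    return T[:3,3]+d*((z-T[2,3])/d[:,2])[:,None]
def proj(p,X,st=None):
    T=np.linalg.inv(campose(p,st));X=np.atleast_2d(X)@T[:3,:3].T+T[:3,3];f=foc(p)
    return np.c_[p['cx']+f*X[:,0]/-X[:,2],p['cy']-f*X[:,1]/-X[:,2]]
def rect(p,m,z,st=None):
    """min area rect of a mask on plane z: centre, sizes(long,short), angle of long axis (deg)"""
    c=max(cv2.findContours(m.astype(np.uint8),0,cv2.CHAIN_APPROX_NONE)[0],key=cv2.contourArea)[:,0]
    X=unproj(p,c,z,st)[:,:2]
    (cx,cy),(w,h),a=cv2.minAreaRect(X.astype(np.float32)*1000)
    if w<h: w,h,a=h,w,a+90
    return np.r_[cx,cy,w,h,(a+90)%180-90]
E
python3 - <<'E'
from h import *
np.set_printoptions(precision=1,suppress=True)
p=shot('top'); print(campose(p)[:3,3]*1000)
for t,z in [('box_mid',.064),('box_near',.064),('box_far',.064),('nest',.012),('drill_jig',.033),('stud_cup',.073),('oil_bottle',.1),('end_stop',.05)]:
    q=spotter.regions_of(t,p)[0]; print(t,rect(p,q['region'],z))
# nest plate corners as viewed in crop /2.66+(110,110)
u=np.array([[443,174],[740,206],[727,334],[430,302]])/2.66+110
X=unproj(p,u,.012)*1000;print(X, np.linalg.norm(X-np.roll(X,-1,0),axis=1))
E
```

```text
[ 517.3  -61.9 1035.3]
box_mid [513.1 189.1 150.6  66.1 -84.7]
box_near [446.8 184.5 151.   66.9 -84.5]
box_far [578.6 197.3 149.7  66.8 -84.6]
nest [ 554.9 -276.1  329.6  150.1   83.9]
drill_jig [718.5  57.7 113.6  64.8 -78.1]
stud_cup [685.  -81.5  59.   59.  -44.5]
oil_bottle [ 728.1 -297.1   69.3   46.5  -44.5]
end_stop [ 538.6 -388.9  106.9   78.3   -5.6]
[[ 629.9 -122.1   12. ]
 [ 600.8 -429.3   12. ]
 [ 469.2 -414.5   12. ]
 [ 498.1 -110.    12. ]] [308.6 132.5 305.9 132.3]
```

Call:
send_rows --steps '[[[0, 0, 0, -20, 0, 0, 9.8], [0, 0, 0, -20, 0, 0, 9.8], [0, 0, 0, -20, 0, 0, 9.8], [0, 0, 0, -20, 0, 0, 10], [0, 0, 0, -10, 0, 0, 10], [0, 0, 0, 0, 0, 0, 9.8], [0, 0, 0, 0, 0, 0, 0]]]'

```text
time: 2.52
eef_pos: [0.2689, 0.5642, 0.304]
tcp_rot: [0.673, 0.739, 0.0, -0.0]
wrist_force: [0.4, -0.5, -0.5]
width: 0.995
finger_force: 0.0
```

Call:
send_rows --steps '[[[0, -50, 28, 0, 0, 0, 0], [0, -50, 28, 0, 0, 0, 0], [0, -50, 28, 0, 0, 0, 0], [0, -50, 28, 0, 0, 0, 0], [0, -50, 28, 0, 0, 0, 0], [0, -50, 28, 0, 0, 0, 0], [0, -40, 31, 0, 0, 0, 0], [0, 0, 0, 0, 0, 0, 0]]]'

```text
time: 3.52
eef_pos: [0.5005, 0.2416, 0.3036]
tcp_rot: [0.673, 0.739, -0.0, 0.0]
wrist_force: [-0.9, 0.3, 0.2]
width: 0.996
finger_force: 0.0
```

```bash
cat > look.py <<'E'
from h import *
import sys
np.set_printoptions(precision=4,suppress=True)
s=sensors.read_state(); print(s['time'],s['eef_pos'],s['tcp_rot'],s['qpos'],s['wrist_force'])
p=shot('wrist',sys.argv[1]); print({k:p[k] for k in p if k!='image'})
for a in sys.argv[2:]:
    t,z=a.split(':')
    for q in spotter.regions_of(t,p)[:1]: print(t,round(q['conf'],2),q['uv'],rect(p,q['region'],float(z),s))
import pickle; pickle.dump((p,s),open(sys.argv[1]+'.pkl','wb'))
E
python3 look.py w1.png box_mid:.064 box_near:.064 box_far:.064
```

```text
3.525 [0.5005 0.2416 0.3036] [ 0.6732  0.7394 -0.0002  0.0002] [ 0.3426  0.3185  1.3834 -0.0006  1.4398  0.249 ] [-0.876   0.3112  0.1622]
{'vertical_fov': 70.2482539438854, 'cx': 252.50648350015217, 'cy': 195.97023220144638, 'hand_eye': array([[ 0.0003,  0.965 ,  0.2624,  0.0747],
       [ 1.    , -0.0001, -0.0007,  0.0012],
       [-0.0006,  0.2624, -0.965 , -0.1703],
       [ 0.    ,  0.    ,  0.    ,  1.    ]]), 'shot': 4}
box_mid 0.91 [259.4, 198.1] [514.1766 198.5152 144.5942  66.4527 -84.6359]
box_near 0.63 [215.3, 195.4] [449.278  194.0509 144.4179  67.188  -84.7564]
box_far 0.61 [301.5, 197.3] [581.0339 206.4895 145.9198  68.0036 -83.1542]
```

View pics/w1.png

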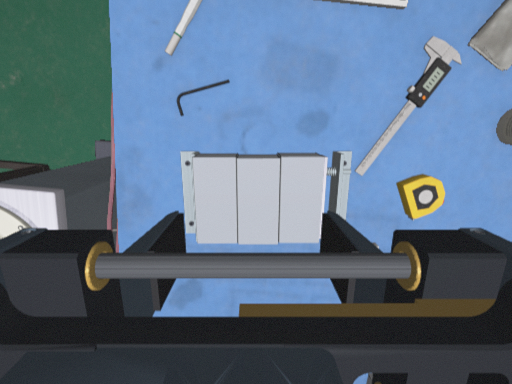

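The wrist view shows the row from above: seams at columns 237 and 279, left ends at row 154, right ends at row 243. The strip behind the left end is clear, so I'll shut the fingers and go down there.

Call:
send_rows --steps '[[[1, 31, 4, 10, 0, 0, 0], [1, 32, 5, 30, 0, 0, 0], [1, 0, 0, 50, 0, 0, 0], [1, 0, 0, 50, 0, 0, 0], [1, 0, 0, 50, 0, 0, 0], [1, 0, 0, 45, 0, 0, 0], [1, 0, 0, 40, 0, 0, 0], [1, 0, 0, 0, 0, 0, 0]]]'

```text
time: 4.72
eef_pos: [0.4993, 0.3078, 0.0269]
tcp_rot: [0.673, 0.74, -0.002, -0.001]
wrist_force: [0.8, 0.5, 1.5]
width: 0.155
finger_force: 0.0
```

```bash
python3 - <<'E'
from h import *
s=sensors.read_state(); print(s)
p=shot('wrist'); T=shot('top')
for n,pp,ss in [('w',p,s),('t',T,None)]:
  for q in spotter.regions_of('box_mid',pp)[:1]: print(n,q['conf'],rect(pp,q['region'],.064,ss))
cv2.imwrite('pics/c3.png',np.hstack([cv2.resize(p['image'],(400,300)),cv2.resize(T['image'][130:280,100:300],(400,300))])[:,:,::-1])
E
```

```text
{'time': 4.725, 'qpos': array([4.50559219e-01, 6.77337919e-01, 1.61356225e+00, 7.01680639e-05,
       8.55711952e-01, 3.55233691e-01]), 'qvel': array([-5.13987200e-03, -6.14641670e-02, -4.57328680e-02,  4.71438842e-05,
        4.87332884e-02,  2.61240976e-03]), 'joint_torque': array([-3.48582398e-01, -8.41899133e+01, -2.24477774e+01,  4.84087458e-02,
       -1.57099932e+00, -8.39476765e-03]), 'eef_pos': array([0.49928335, 0.3077538 , 0.02686788]), 'tcp_rot': array([ 0.6726288 ,  0.73997581, -0.0023185 , -0.00096126]), 'wrist_force': array([0.83630531, 0.47400843, 1.45430547]), 'torque': array([-0.10331397,  0.03954604,  0.03437081]), 'finger_force': 0.0, 'width': 0.15513302770029377}
w 0.83 [502.3079834  291.75588989  15.99198914  15.25121784 -84.37563467]
t 0.8 [511.86325073 189.80307007 152.22128296  67.72384644 -84.48457146]
```

View pics/c3.png

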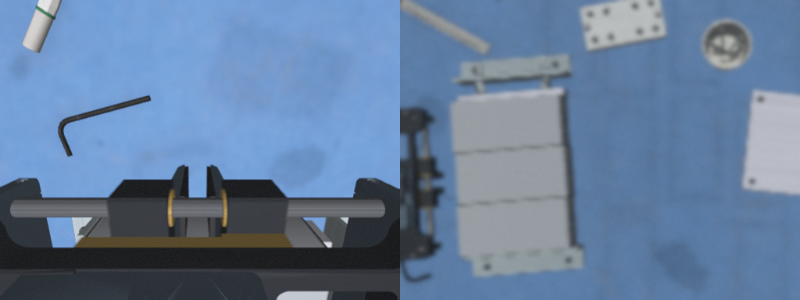

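The fingers stand clear behind the middle box, still closing. I'll settle, then start pushing.

Call:
send_rows --steps '[[[1, 0, 0, 0, 0, 0, 0], [1, 0, 0, 0, 0, 0, 0], [1, 0, 0, 0, 0, 0, 0], [1, 0, 0, 0, 0, 0, 0]]]'

```text
time: 5.42
eef_pos: [0.5017, 0.3076, 0.029]
tcp_rot: [0.674, 0.739, 0.0, -0.0]
wrist_force: [-1.0, -0.4, -0.8]
width: 0.005
finger_force: 0.0
```

Call:
send_rows --steps '[[[1, -7, 1, 0, 0, 0, 0], [1, -7, 0, 0, 0, 0, 0], [1, -5, 0, 0, 0, 0, 0], [1, -4, 0, 0, 0, 0, 0], [1, -3, 0, 0, 0, 0, 0], [1, -3, 0, 0, 0, 0, 0], [1, -3, 0, 0, 0, 0, 0], [1, -3, 0, 0, 0, 0, 0]]]'

```text
time: 6.42
eef_pos: [0.506, 0.2728, 0.0289]
tcp_rot: [0.674, 0.739, 0.0, 0.0]
wrist_force: [-0.2, 0.7, 0.9]
width: 0.004
finger_force: 0.8
```

Call:
send_rows --steps '[[[1, -3, 0, 0, 0, 0, 0], [1, -3, 0, 0, 0, 0, 0], [1, -3, 0, 0, 0, 0, 0], [1, -3, 0, 0, 0, 0, 0]]]'

```text
time: 6.92
eef_pos: [0.5071, 0.2607, 0.0289]
tcp_rot: [0.674, 0.739, 0.0, 0.0]
wrist_force: [-0.8, 1.1, -0.1]
width: 0.001
finger_force: 0.8
```

```bash
cat > boxes.py <<'E'
from h import *
np.set_printoptions(precision=1,suppress=True)
p=shot('top','t_last.png');s=sensors.read_state();print(s['wrist_force'],s['eef_pos']*1000)
for t in ['box_mid','box_near','box_far']:
    for q in spotter.regions_of(t,p)[:1]: print(t,round(q['conf'],2),rect(p,q['region'],.064))
E
python3 boxes.py
```

```text
[ 0.1  0.4 -0.1] [507.1 260.4  28.9]
box_mid 0.77 [514.9 168.  143.8  65.6 -84.3]
box_near 0.98 [447.1 179.3 140.2  67.1 -84.9]
box_far 0.76 [579.5 187.2 129.6  66.5 -84.5]
```

Only the middle box has moved, by about 17 mm. The neighbours' right ends haven't changed. I'll carry on.

Call:
send_rows --steps '[[[1, -6, 0, 0, 0, 0, 0], [1, -6, 0, 0, 0, 0, 0], [1, -6, 0, 0, 0, 0, 0], [1, -6, 0, 0, 0, 0, 0], [1, -6, 0, 0, 0, 0, 0], [1, -6, 0, 0, 0, 0, 0], [1, -6, 0, 0, 0, 0, 0], [1, -6, 0, 0, 0, 0, 0]]]'

```text
time: 8.12
eef_pos: [0.5115, 0.2128, 0.0289]
tcp_rot: [0.674, 0.739, 0.0, 0.0]
wrist_force: [-0.3, 2.3, -0.8]
width: 0.002
finger_force: 0.8
```

```bash
python3 boxes.py
```

```text
[ 0.5 -0.4  0.3] [511.5 212.2  28.9]
box_mid 0.64 [518.2 121.4 143.3  68.2 -84.5]
box_near 0.81 [449.4 156.2  93.6  68.1 -85.9]
box_far 0.84 [582.2 162.2  78.5  66.1 -84.4]
```

Call:
send_rows --steps '[[[1, -7, 0, 0, 0, 0, 0], [1, -7, 0, 0, 0, 0, 0], [1, -7, 0, 0, 0, 0, 0], [1, -7, 0, 0, 0, 0, 0], [1, -7, 0, 0, 0, 0, 0], [1, -7, 0, 0, 0, 0, 0], [1, -7, 0, 0, 0, 0, 0], [1, -7, 0, 0, 0, 0, 0]]]'

```text
time: 9.32
eef_pos: [0.5168, 0.157, 0.029]
tcp_rot: [0.674, 0.739, 0.0, 0.0]
wrist_force: [0.4, 3.8, -0.0]
width: 0.006
finger_force: 1.3
```

```bash
python3 boxes.py
```

```text
[ 1.5 -0.1  0.6] [516.8 156.3  28.9]
box_mid 0.88 [524.5  65.  133.8  65.3 -84.7]
box_near 0.72 [615.7 195.2 137.3  13.1 -87.5]
box_far 0.66 [585.4 132.3  67.7  23.3   1.6]
```

Call:
send_rows --steps '[[[1, -7, 0, 0, 0, 0, 0], [1, -7, 0, 0, 0, 0, 0], [1, -7, 0, 0, 0, 0, 0], [1, -7, 0, 0, 0, 0, 0], [1, -7, 0, 0, 0, 0, 0], [1, -5, 0, 0, 0, 0, 0], [1, -2, 0, 0, 0, 0, 0], [1, 0, 0, 0, 0, 0, 0]]]'

```text
time: 10.52
eef_pos: [0.5206, 0.1154, 0.0289]
tcp_rot: [0.674, 0.739, -0.0, 0.0]
wrist_force: [0.8, -0.3, 1.2]
width: 0.005
finger_force: 0.0
```

Call:
send_rows --steps '[[[1, 6, 0, 0, 0, 0, 0], [1, 4, 0, -15, 0, 0, 0], [1, 0, 0, -55, 0, 0, 0], [1, 0, 0, -55, 0, 0, 0], [0, 0, 0, -55, 0, 0, 0], [0, 0, 0, -40, 0, 0, 0], [0, 0, 0, 0, 0, 0, 0]]]'

```text
time: 11.4
eef_pos: [0.5209, 0.1261, 0.253]
tcp_rot: [0.673, 0.739, 0.002, 0.002]
wrist_force: [0.5, -0.2, -0.2]
width: 0.3
finger_force: 0.0
```

```bash
python3 look.py w2.png box_mid:.064 box_near:.064 box_far:.064; python3 boxes.py
```

```text
11.4 [0.5209 0.1261 0.253 ] [0.6734 0.7393 0.0025 0.0021] [ 0.1261  0.3265  1.5146 -0.      1.294   0.0329] [ 0.5068 -0.218  -0.1932]
{'vertical_fov': 70.2482539438854, 'cx': 252.50648350015217, 'cy': 195.97023220144638, 'hand_eye': array([[ 0.0003,  0.965 ,  0.2624,  0.0747],
       [ 1.    , -0.0001, -0.0007,  0.0012],
       [-0.0006,  0.2624, -0.965 , -0.1703],
       [ 0.    ,  0.    ,  0.    ,  1.    ]]), 'shot': 10}
box_mid 0.56 [252.7, 223.3] [527.0715  67.265   92.129   63.7948 -84.7389]
box_near 0.87 [196.3, 116.3] [451.0981 190.6998 139.9686  70.4668 -84.5841]
box_far 0.93 [301.9, 121.3] [578.6807 203.1521 141.5129  71.2889 -84.597 ]
[0.4 0.5 0.1] [518.9 125.6 248. ]
box_mid 0.26 [ 736.3 -306.1   68.1   48.3  -44.9]
box_near 0.74 [452.8 126.2  69.   38.4   1.6]
box_far 0.76 [583.  140.4  69.5  35.2   8.6]
```

View pics/w2.png

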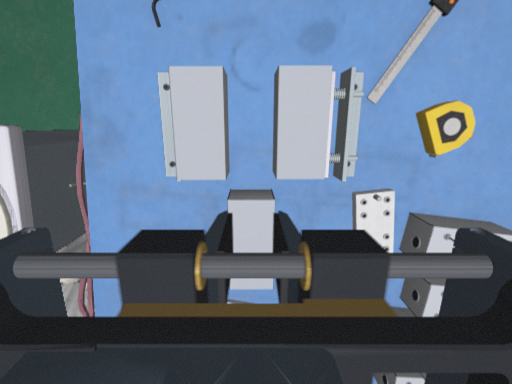

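The middle box stands clear of the row, its left end at about rows 190–199. The neighbours' ends, at row 180, are unchanged. Next I'll go over its middle with the gripper open and descend.

Call:
send_rows --steps '[[[0, -40, 0, 0, 0, 0, 0], [0, -40, 1, 0, 0, 0, 0], [0, -14, 0, 0, 0, 0, 0], [0, 0, 0, 40, 0, 0, 0], [0, 0, 0, 30, 0, 0, 0], [0, 0, 0, 30, 0, 0, 0], [0, 0, 0, 0, 0, 0, 0]]]'

```text
time: 12.68
eef_pos: [0.5279, 0.0325, 0.1472]
tcp_rot: [0.674, 0.739, -0.001, -0.002]
wrist_force: [0.3, -0.8, 0.4]
width: 1.0
finger_force: 0.0
```

```bash
python3 - <<'E'
from h import *
np.set_printoptions(precision=1,suppress=True)
import pickle
p,s=pickle.load(open('w2.png.pkl','rb'))
print(unproj(p,[[229,199],[273,199]],.064,s)*1000, unproj(p,[[229,190],[273,190]],0,s)*1000)
s=sensors.read_state();print(s['eef_pos'],s['width'],s['tcp_rot'])
p=shot('wrist','w3.png')
E
```

```text
[[494.1  96.4  64. ]
 [554.1 101.9  64. ]] [[489.5  92.7   0. ]
 [559.5  99.1   0. ]]
[0.5 0.  0.1] 1.0003460725080706 [ 0.7  0.7 -0.  -0. ]
```

View pics/w3.png

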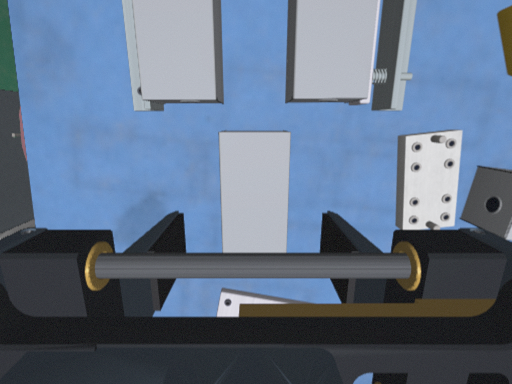

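The box sits midway between the open fingers (columns 220–289), so I'll descend and grip.

Call:
send_rows --steps '[[[0, -4, 1, 35, 0, 0, 0], [0, 0, 0, 35, 0, 0, 0], [0, 0, 0, 30, 0, 0, 0], [0, 0, 0, 17, 0, 0, 0], [0, 0, 0, 0, 0, 0, 0], [1, 0, 0, 0, 0, 0, 0], [1, 0, 0, 0, 0, 0, 0], [1, 0, 0, 0, 0, 0, 0]]]' --grip_force 15

```text
time: 13.72
eef_pos: [0.5309, 0.0282, 0.0327]
tcp_rot: [0.674, 0.739, 0.0, 0.0]
wrist_force: [-4.6, 0.3, 12.3]
width: 0.729
finger_force: 15.0
```

Call:
send_rows --steps '[[[1, 0, 0, 0, 0, 0, 0], [1, 0, 0, 0, 0, 0, 0], [1, 0, 0, 0, 0, 0, 0]]]'

```text
time: 14.1
eef_pos: [0.5309, 0.0281, 0.0327]
tcp_rot: [0.674, 0.739, 0.0, 0.0]
wrist_force: [-2.9, 1.0, 10.9]
width: 0.73
finger_force: 15.0
```

Call:
send_rows --steps '[[[1, 0, 0, -10, 0, 0, 0], [1, 0, 0, -25, 0, 0, 0], [1, 0, 0, -35, 0, 0, 0], [1, 0, 0, -30, 0, 0, 3], [1, 0, 0, 0, 0, 0, 3.8], [1, 0, 0, 0, 0, 0, 4], [1, 0, 0, 0, 0, 0, 0]]]'

```text
time: 14.98
eef_pos: [0.5307, 0.0281, 0.1325]
tcp_rot: [0.74, 0.673, 0.0, 0.0]
wrist_force: [0.4, -0.4, -1.8]
width: 0.734
finger_force: 15.0
```

```bash
python3 - <<'E'
from h import *
np.set_printoptions(precision=2,suppress=True)
s=sensors.read_state();print(s['eef_pos'],s['tcp_rot'],s['width'],s['wrist_force'])
p=shot('scene');T=shot('top')
u=np.array([[478,186],[740,312],[672,410],[402,262]])/2.8+[100,140]
X=unproj(p,u,.012)*1000;print(X,np.linalg.norm(X-np.roll(X,-1,0),axis=1))
a=cv2.imread('pics/scene0.png')
# rails in original top: corners by eye-free model overlay
from scipy.spatial.transform import Rotation as R
o=np.array([.5476,-.289]);th=np.arctan2(-.9955,-.094)
def W(x,y,z): c,s=np.cos(th),np.sin(th);return [o[0]+c*x-s*y,o[1]+s*x+c*y,z]
im=[cv2.imread('pics/scene0.png'),cv2.imread('pics/top0.png')]
out=[]
for i,(im,pp) in enumerate(zip(im,[p,T])):
    k=4; big=cv2.resize(im,None,fx=k,fy=k,interpolation=cv2.INTER_CUBIC)
    for pts in [[(-.175,.068,.012),(.135,.068,.012),(.135,-.068,.012),(-.175,-.068,.012),(-.175,.068,.012)],[(-.06,-.0335,.038),(.06,-.0335,.038)],[(-.06,.0365,.038),(.06,.0365,.038)]]:
        q=proj(pp,np.array([W(*a) for a in pts])); cv2.polylines(big,[np.int32((q+.5)*k)],False,(0,0,255),1)
    out.append(cv2.resize(big[800:1180,940:1480] if i==0 else big[660:980,1050:1600],(600,300 if i else 300)))
cv2.imwrite('pics/ov.png',np.vstack(out))
cv2.imwrite('pics/now.png',T['image'][:,:,::-1])
E
```

```text
[0.53 0.03 0.13] [0.74 0.67 0.   0.  ] 0.7344435572443692 [ 0.37 -0.41 -1.81]
[[ 633.89 -126.5    12.  ]
 [ 609.45 -428.91   12.  ]
 [ 470.66 -417.16   12.  ]
 [ 500.38 -114.04   12.  ]] [303.4  139.3  304.58 134.1 ]
```

View pics/ov.png

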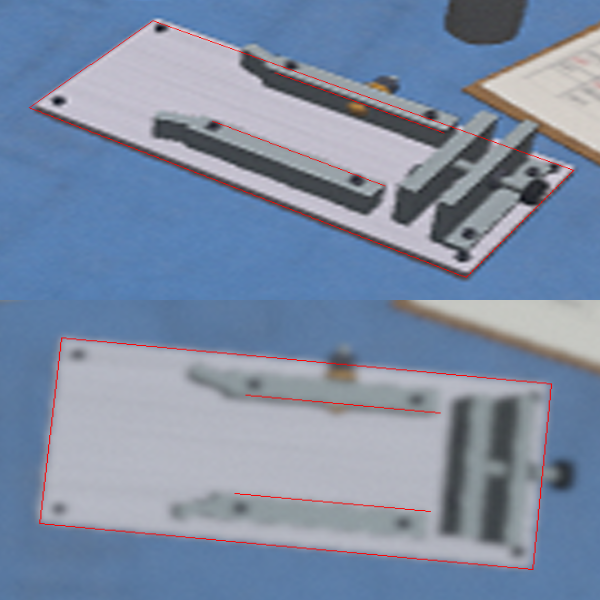

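The nest model overlays both views within about 1–2 mm. Now I'll carry the box over the apron.

Call:
send_rows --steps '[[[1, -20, 6, 0, 0, 0, 0], [1, -34, 10, 0, 0, 0, 0], [1, -36, 10, 0, 0, 0, 0], [1, -36, 10, 0, 0, 0, 0], [1, -28, 7, 0, 0, 0, 0], [1, -10, 3, 30, 0, 0, 0], [1, 0, 0, 30, 0, 0, 0], [1, 0, 0, 0, 0, 0, 0]]]'

```text
time: 16.08
eef_pos: [0.5594, -0.1392, 0.0703]
tcp_rot: [0.74, 0.673, -0.001, -0.002]
wrist_force: [0.3, 0.4, -2.8]
width: 0.731
finger_force: 15.0
```

```bash
python3 - <<'E'
from h import *
s=sensors.read_state();print(s['eef_pos'],s['tcp_rot'],s['width'],s['wrist_force'])
p=shot('scene');T=shot('top')
out=[cv2.resize(p['image'][150:300,200:400],(400,300)),cv2.resize(T['image'][120:270,230:430],(400,300))]
cv2.imwrite('pics/ap.png',np.hstack(out)[:,:,::-1])
E
```

```text
[ 0.55938158 -0.13915254  0.07030697] [ 0.73985763  0.67276036 -0.00095654 -0.0018079 ] 0.7307509365385734 [ 0.26154358  0.43387016 -2.79849096]
```

View pics/ap.png

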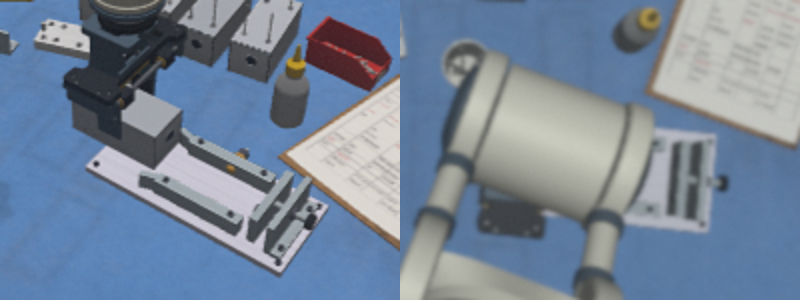

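The box hangs above the apron, in line with the rails. I'll lower it.

Call:
send_rows --steps '[[[1, 0, 0, 10, 0, 0, 0], [1, 0, 0, 10, 0, 0, 0], [1, 0, 0, 4, 0, 0, 0], [1, 0, 0, 2, 0, 0, 0], [1, 0, 0, 0, 0, 0, 0]]]'

```text
time: 16.8
eef_pos: [0.5609, -0.1395, 0.0459]
tcp_rot: [0.74, 0.672, 0.0, -0.0]
wrist_force: [-0.2, -0.0, -2.9]
width: 0.736
finger_force: 15.0
```

Call:
send_rows --steps '[[[1, 0, 0, 1, 0, 0, 0], [1, 0, 0, 1, 0, 0, 0], [1, 0, 0, 0, 0, 0, 0]]]'

```text
time: 17.18
eef_pos: [0.561, -0.1395, 0.0445]
tcp_rot: [0.74, 0.672, 0.0, 0.0]
wrist_force: [-1.1, 1.4, 5.7]
width: 0.733
finger_force: 15.0
```

It rests on the plate. I'll release, rise, go round behind it and shut the fingers.

Call:
send_rows --steps '[[[0, 0, 0, 0, 0, 0, 0], [0, 0, 0, 0, 0, 0, 0], [0, 0, 0, 0, 0, 0, 0], [0, 0, 0, -20, 0, 0, 0], [0, 0, 0, -40, 0, 0, 0], [1, 20, 0, -20, 0, 0, 0], [1, 40, 0, 0, 0, 0, 0], [1, 40, 0, 0, 0, 0, 0]]]'

```text
time: 18.18
eef_pos: [0.5705, -0.0391, 0.1243]
tcp_rot: [0.74, 0.672, 0.0, 0.0]
wrist_force: [-0.4, 0.1, 0.1]
width: 0.705
finger_force: 0.0
```

Call:
send_rows --steps '[[[1, 30, 0, 0, 0, 0, 0], [1, 0, 0, 0, 0, 0, 0], [1, 0, 0, 0, 0, 0, 0]]]'

```text
time: 18.55
eef_pos: [0.5732, -0.0105, 0.1239]
tcp_rot: [0.74, 0.673, -0.0, 0.0]
wrist_force: [0.2, -1.0, -0.7]
width: 0.37
finger_force: 0.0
```

```bash
python3 - <<'E'
from h import *
np.set_printoptions(precision=2,suppress=True)
s=sensors.read_state();print(s['time'],s['eef_pos'],s['tcp_rot'],s['width'],s['wrist_force'])
p=shot('scene');T=shot('top')
for q in spotter.regions_of('box_mid',T)[:2]: print('top',q['conf'],rect(T,q['region'],.076))
for q in spotter.regions_of('box_mid',p)[:2]: print('scene',q['conf'],q['uv'])
k=4;out=[]
o=np.array([.5468,-.289]);th=np.arctan2(-.9955,-.094)
def W(x,y,z): c,s=np.cos(th),np.sin(th);return [o[0]+c*x-s*y,o[1]+s*x+c*y,z]
for pp,(r0,r1,c0,c1) in [(p,(150,300,200,400)),(T,(120,270,230,430))]:
    big=cv2.resize(pp['image'],None,fx=k,fy=k,interpolation=cv2.INTER_CUBIC)
    q=proj(pp,np.array([W(x,y,.076) for x,y in [(-.22,.0335),(-.08,.0335),(-.08,-.0335),(-.22,-.0335),(-.22,.0335)]]))
    cv2.polylines(big,[np.int32((q+.5)*k)],False,(255,0,0),1)
    out.append(cv2.resize(big[r0*k:r1*k,c0*k:c1*k],(400,300)))
cv2.imwrite('pics/ap2.png',np.hstack(out)[:,:,::-1])
E
```

```text
18.55 [ 0.57 -0.01  0.12] [ 0.74  0.67 -0.    0.  ] 0.37001352164137646 [ 0.18 -0.95 -0.72]
top 0.81 [ 557.57 -153.84  108.83   67.48   84.82]
top 0.51 [ 733.56 -303.13   71.08   47.71  -44.48]
```

View pics/ap2.png

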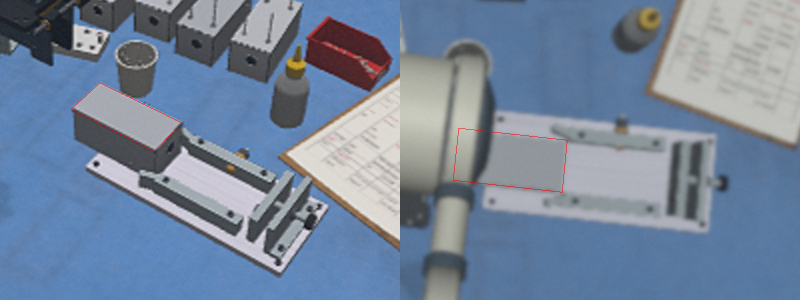

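The box stands on the apron in line with the rails, and it overlays the model. I'll go down behind it and close up.

Call:
send_rows --steps '[[[1, 0, 0, 25, 0, 0, 0], [1, 0, 0, 30, 0, 0, 0], [1, 0, 0, 25, 0, 0, 0], [1, 0, 0, 14, 0, 0, 0], [1, -10, 0, 0, 0, 0, 0], [1, -15, 0, 0, 0, 0, 0], [1, -8, 0, 0, 0, 0, 0], [1, 0, 0, 0, 0, 0, 0]]]'

```text
time: 19.75
eef_pos: [0.5703, -0.0439, 0.0305]
tcp_rot: [0.741, 0.672, 0.0, 0.0]
wrist_force: [-0.8, 0.6, 0.1]
width: 0.005
finger_force: 0.0
```

Call:
send_rows --steps '[[[1, -4, 0, 0, 0, 0, 0], [1, -4, 0, 0, 0, 0, 0], [1, -4, 0, 0, 0, 0, 0], [1, -4, 0, 0, 0, 0, 0], [1, -4, 0, 0, 0, 0, 0], [1, -5, 0, 0, 0, 0, 0], [1, -5, 0, 0, 0, 0, 0], [1, -5, 0, 0, 0, 0, 0]]]'

```text
time: 20.75
eef_pos: [0.5672, -0.0773, 0.0302]
tcp_rot: [0.74, 0.673, 0.0, 0.0]
wrist_force: [1.0, 2.5, 1.8]
width: 0.006
finger_force: 1.4
```

Call:
send_rows --steps '[[[1, -5, 0, 0, 0, 0, 0], [1, -5, 0, 0, 0, 0, 0], [1, -5, 0, 0, 0, 0, 0], [1, -5, 0, 0, 0, 0, 0], [1, -5, 0, 0, 0, 0, 0], [1, -5, 0, 0, 0, 0, 0], [1, -5, 0, 0, 0, 0, 0]]]'

```text
time: 21.62
eef_pos: [0.5634, -0.113, 0.0299]
tcp_rot: [0.74, 0.672, -0.0, 0.0]
wrist_force: [0.0, 2.5, 2.1]
width: 0.003
finger_force: 1.4
```

```bash
cat > nest.py <<'E'
from h import *
np.set_printoptions(precision=2,suppress=True)
s=sensors.read_state();print(s['time'],s['eef_pos'],s['width'],s['wrist_force'])
p=shot('scene')
k=4
o=np.array([.5468,-.289]);th=np.arctan2(-.9955,-.094)
def W(x,y,z): c,s=np.cos(th),np.sin(th);return [o[0]+c*x-s*y,o[1]+s*x+c*y,z]
big=cv2.resize(p['image'],None,fx=k,fy=k,interpolation=cv2.INTER_CUBIC)
cv2.imwrite('pics/in.png',big[190*k:300*k,240*k:380*k][:,:,::-1])
E
python3 nest.py
```

```text
21.625 [ 0.56 -0.11  0.03] 0.0029458849263222747 [0.04 2.53 2.09]
```

View pics/in.png

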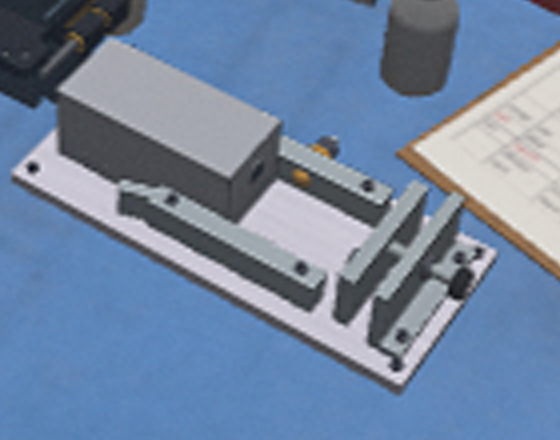

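The box has entered straight between the rails, its leading end just short of the plunger. I'll push on slowly.

Call:
send_rows --steps '[[[1, -3, 0, 0, 0, 0, 0], [1, -3, 0, 0, 0, 0, 0], [1, -3, 0, 0, 0, 0, 0], [1, -3, 0, 0, 0, 0, 0], [1, -3, 0, 0, 0, 0, 0], [1, -3, 0, 0, 0, 0, 0], [1, -3, 0, 0, 0, 0, 0], [1, -3, 0, 0, 0, 0, 0]]]'

```text
time: 22.68
eef_pos: [0.5609, -0.1362, 0.0299]
tcp_rot: [0.74, 0.672, 0.0, -0.0]
wrist_force: [-0.2, 8.0, 1.5]
width: 0.006
finger_force: 3.5
```

Call:
send_rows --steps '[[[1, -3, 0, 0, 0, 0, 0], [1, -3, 0, 0, 0, 0, 0], [1, -3, 0, 0, 0, 0, 0], [1, -3, 0, 0, 0, 0, 0], [1, -3, 0, 0, 0, 0, 0], [1, -3, 0, 0, 0, 0, 0], [1, -3, 0, 0, 0, 0, 0], [1, -3, 0, 0, 0, 0, 0]]]'

```text
time: 23.68
eef_pos: [0.5584, -0.16, 0.0299]
tcp_rot: [0.74, 0.672, 0.0, -0.001]
wrist_force: [-0.5, 5.8, 1.2]
width: 0.006
finger_force: 3.3
```

Call:
send_rows --steps '[[[1, -3, 0, 0, 0, 0, 0], [1, -3, 0, 0, 0, 0, 0], [1, -3, 0, 0, 0, 0, 0], [1, -3, 0, 0, 0, 0, 0], [1, -3, 0, 0, 0, 0, 0], [1, -2, 0, 0, 0, 0, 0], [1, -2, 0, 0, 0, 0, 0], [1, -1, 0, 0, 0, 0, 0]]]'

```text
time: 24.68
eef_pos: [0.5565, -0.1799, 0.0298]
tcp_rot: [0.74, 0.672, -0.0, -0.001]
wrist_force: [-0.5, 7.1, 2.4]
width: 0.005
finger_force: 3.4
```

Call:
send_rows --steps '[[[1, -1, 0, 0, 0, 0, 0], [1, -1, 0, 0, 0, 0, 0], [1, -1, 0, 0, 0, 0, 0], [1, -1, 0, 0, 0, 0, 0], [1, -1, 0, 0, 0, 0, 0], [1, -1, 0, 0, 0, 0, 0]]]'

```text
time: 25.42
eef_pos: [0.5559, -0.1858, 0.0298]
tcp_rot: [0.74, 0.672, 0.0, -0.001]
wrist_force: [-0.5, 5.7, 2.7]
width: 0.007
finger_force: 3.4
```

Call:
send_rows --steps '[[[1, -1, 0, 0, 0, 0, 0], [1, -1, 0, 0, 0, 0, 0], [1, -1, 0, 0, 0, 0, 0], [1, -1, 0, 0, 0, 0, 0]]]'

```text
time: 25.92
eef_pos: [0.5555, -0.1898, 0.0298]
tcp_rot: [0.74, 0.672, -0.0, -0.001]
wrist_force: [-0.8, 8.0, 2.9]
width: 0.003
finger_force: 3.4
```

Call:
send_rows --steps '[[[1, -0.8, 0, 0, 0, 0, 0], [1, -0.8, 0, 0, 0, 0, 0], [1, -0.8, 0, 0, 0, 0, 0]]]'

```text
time: 26.3
eef_pos: [0.5553, -0.1922, 0.0298]
tcp_rot: [0.74, 0.672, -0.0, -0.001]
wrist_force: [-0.5, 6.3, 2.6]
width: 0.004
finger_force: 3.4
```

Call:
send_rows --steps '[[[1, -0.8, 0, 0, 0, 0, 0], [1, -0.8, 0, 0, 0, 0, 0], [1, -0.8, 0, 0, 0, 0, 0]]]'

```text
time: 26.68
eef_pos: [0.555, -0.1945, 0.0298]
tcp_rot: [0.74, 0.672, -0.0, -0.001]
wrist_force: [-0.9, 7.1, 1.9]
width: 0.003
finger_force: 3.4
```

Call:
send_rows --steps '[[[1, -0.8, 0, 0, 0, 0, 0], [1, -0.8, 0, 0, 0, 0, 0], [1, -0.8, 0, 0, 0, 0, 0]]]'

```text
time: 27.05
eef_pos: [0.5548, -0.1969, 0.0298]
tcp_rot: [0.74, 0.672, 0.0, -0.001]
wrist_force: [0.2, 7.3, 2.7]
width: 0.005
finger_force: 3.4
```

Call:
send_rows --steps '[[[1, -0.8, 0, 0, 0, 0, 0], [1, -0.8, 0, 0, 0, 0, 0], [1, -0.8, 0, 0, 0, 0, 0]]]'

```text
time: 27.42
eef_pos: [0.5546, -0.1993, 0.0298]
tcp_rot: [0.74, 0.672, 0.0, -0.001]
wrist_force: [-0.6, 7.0, 2.6]
width: 0.007
finger_force: 3.4
```

Call:
send_rows --steps '[[[1, -0.8, 0, 0, 0, 0, 0], [1, -0.8, 0, 0, 0, 0, 0], [1, -0.8, 0, 0, 0, 0, 0]]]'

```text
time: 27.8
eef_pos: [0.5544, -0.2005, 0.0298]
tcp_rot: [0.74, 0.672, 0.001, -0.001]
wrist_force: [4.1, 22.7, 4.8]
width: 0.005
finger_force: 11.6
```

Contact with the stop: the force jumped from about 7 to 23 N. I'll ease back a touch and hold.

Call:
send_rows --steps '[[[1, 0.2, 0, 0, 0, 0, 0], [1, 0, 0, 0, 0, 0, 0], [1, 0, 0, 0, 0, 0, 0], [1, 0, 0, 0, 0, 0, 0]]]'

```text
time: 28.3
eef_pos: [0.5544, -0.2005, 0.0298]
tcp_rot: [0.74, 0.672, 0.0, -0.001]
wrist_force: [2.0, 16.1, 4.1]
width: 0.005
finger_force: 8.1
```

Call:
send_rows --steps '[[[1, -0.15, 0, 0, 0, 0, 0], [1, 0, 0, 0, 0, 0, 0], [1, 0, 0, 0, 0, 0, 0], [1, 0, 0, 0, 0, 0, 0], [1, 0, 0, 0, 0, 0, 0]]]'

```text
time: 28.92
eef_pos: [0.5544, -0.2005, 0.0298]
tcp_rot: [0.74, 0.672, 0.0, -0.001]
wrist_force: [2.2, 17.1, 4.7]
width: 0.005
finger_force: 8.8
```

Held for over half a second. Now back off and lift away.

Call:
send_rows --steps '[[[1, 1, 0, 0, 0, 0, 0], [1, 3, 0, 0, 0, 0, 0], [1, 8, 0, 0, 0, 0, 0], [1, 10, 0, 0, 0, 0, 0], [1, 0, 0, -30, 0, 0, 0], [1, 0, 0, -50, 0, 0, 0], [1, 20, 0, -50, 0, 0, 0], [1, 40, 0, 0, 0, 0, 0]]]'

```text
time: 29.92
eef_pos: [0.5648, -0.1209, 0.1637]
tcp_rot: [0.741, 0.672, 0.002, 0.003]
wrist_force: [-0.7, -0.3, -0.1]
width: 0.005
finger_force: 0.0
```

Call:
send_rows --steps '[[[1, 50, -20, 0, 0, 0, 0], [1, 50, -20, 0, 0, 0, 0], [1, 50, -20, 0, 0, 0, 0], [1, 30, -20, 0, 0, 0, 0], [1, 0, 0, 0, 0, 0, 0], [1, 0, 0, 0, 0, 0, 0]]]'

```text
time: 30.68
eef_pos: [0.5005, 0.0663, 0.16]
tcp_rot: [0.74, 0.673, 0.0, 0.0]
wrist_force: [0.0, -0.5, 0.6]
width: 0.004
finger_force: 0.0
```

```bash
python3 - <<'E'
from h import *
np.set_printoptions(precision=3,suppress=True)
s=sensors.read_state();print(s['time'],s['eef_pos'],s['wrist_force'])
p=shot('top','end.png')
o=np.array([.5468,-.289]);th=np.arctan2(-.9955,-.094)
for t in ['box_mid','box_near','box_far']:
  for q in spotter.regions_of(t,p)[:2]:
    r=rect(p,q['region'],.076 if t=='box_mid' else .064); d=r[:2]/1000-o
    print(t,q['conf'],r,'nest xy',d@[np.cos(th),np.sin(th)],d@[-np.sin(th),np.cos(th)])
E
```

```text
30.675 [0.5   0.066 0.16 ] [ 0.035 -0.454  0.596]
box_mid 0.83 [ 546.268 -282.096  148.608   66.9     84.401] nest xy -0.006823847564800883 -0.0011782117683131676
box_far 0.95 [597.375 205.199 136.914  36.446 -89.225] nest xy -0.49676466870412944 0.003893494906273572
```

```bash
python3 -c "
from h import *
print(manip.sign_off())"
```

```text
the job is handed in; nothing more can be done
None
```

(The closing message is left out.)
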